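Clamp the knife sharpener beside the chopping board

TASK

Set up the knife sharpener for use: with its lever still released, push it along the worktop until its round foot rests against the long right side of the chopping board. Then push the arched lever over the top, away from the robot, so that it snaps into its other position. Just push with the fingertips: do not lift or tip the sharpener, and leave the other things where they are.

Things in the scene. Friction and masses are not known exactly. Their poses are not given: they have to be found in the camera images.
- sharpener: Low knife sharpener, loose, about 0.9 kg. Grey round foot 90 mm in diameter with an upright rim from z = 4 to 18 mm, black head with a V slot on top, highest at 44 mm. Origin: centre of the foot's underside. Axes: z up, y along the lever's hinge axis, x from the released side to the clamped side of the lever (roughly away from the robot, up to 0.85 rad to either side). It slides on the worktop with roughly 4 to 8 N.
- lever (a joint): Angle of the arched steel lever of the sharpener, rad: 0 = released, leaning to the sharpener's -x side (as it starts); 1.2 = clamped, leaning to +x; both are stops. It stands upright at 0.6 and a spring snaps it away from there to either stop; 1 to 3 N at its bar start it moving. The bar rises as it swings up, so a push that follows its arc binds least against the fingers.
- lever_bar (a point): Centre of the lever's cross bar, a black sleeve 11 mm thick and about 45 mm long, parallel to the sharpener's y. The hinge axis is 28 mm above the worktop over the middle of the foot; the bar is 52 mm from it: released, 29 mm out on the -x side and 71 mm above the worktop; upright, 80 mm above it.
- board: Wooden chopping board, fixed, 240 x 130 x 20 mm, left of the sharpener; a teaspoon lies on it (top 35 mm above the worktop). Origin: centre of its underside; x along its length (roughly away from the robot), y to the left, z up. Its long right side is at y = -65 mm in this frame; the sharpener's foot touches it with its origin at y = -110 mm. Egg timer 47 mm and salt shaker 90 mm high stand by the front edge.

How it is judged (in metres and radians):
On the way, in this order (a step that is already met when the one before it is completed fails the run):
1. the foot rests against the board's long right side, with the lever still released (y of sharpener in the frame of board between -0.116 and -0.1 m and x of sharpener in the frame of board between -0.1 and 0.1 m and linear speed of sharpener below 0.02 m/s and value of joint lever below 0.3 rad), for 0.2 s.
2. the lever has snapped over to the clamped side (value of joint lever above 1.05 rad), for 0.2 s.
At the end, for the whole second after the job is handed in: The sharpener stands still and flat on the worktop, its foot within 6 mm of the board's long right side (its centre within 100 mm of the middle of that side), and the lever is within 0.15 rad of its clamped stop (y of sharpener in the frame of board between -0.116 and -0.1 m and x of sharpener in the frame of board between -0.1 and 0.1 m and linear speed of sharpener below 0.02 m/s and value of joint lever above 1.05 rad and angle between sharpener's own z axis and vertical below 0.06 rad and height (world z) of sharpener below 0.006 m); the robot touches nothing.
It fails at once if the sharpener is lifted more than 15 mm or tipped more than 0.3 rad (height (world z) of sharpener above 0.015 m or angle between sharpener's own z axis and vertical above 0.3 rad).
It fails at once if a bystander (egg timer, salt shaker, teaspoon, tin, mug) is moved more than 25 mm (distance of any of egg_timer, salt_shaker, teaspoon, tin_b, mug from where it was at the start of the episode above 0.025 m).
It also fails if it takes over 50 s, if anything falls off the work surface, if the arm or the gripper's body presses on something with over 40 N, if the wrist force passes 120 N, or if a joint passes its speed limit or range.

ROBOT

A 6-joint arm with a two-finger parallel gripper is mounted at the origin on a cart in front of the work surface, level with it; the furniture and walls round the work are solid. World frame = base frame: x ahead of the robot, y to its left, z up, the work surface at z = 0. Lengths are in mm, angles in rad, forces in N, time in s.
With the tool pointing down it reaches from about 275 to 750 mm from the base axis. Payload 10.2 kg.
Tool frame: the origin (TCP) lies at the very end of the fingers, on their centre line; the grasp point (between the pads) lies 19 mm behind it; z points along the fingers, y is the line along which they close (so a half turn about z gives the same grasp; the last joint's range is limited). The gripper opens to 85 mm and grips with 20 to 120 N. Pads are 22 mm wide; open, the fingers measure 114 mm over their backs; the gripper's body (76 mm by 85 mm) begins 54 mm behind the grasp point. The pads swing forward as they close: fully open they stand 13 mm farther back than shut.
Start: joints at [-1.503, 0.313, 1.498, -0, 1.331, -0.223], TCP at [150.514, -502.968, 231.294] pointing down, gripper open.
Joint ranges: [-2.94, 2.94], [-0.97, 2.17], [0.19, 2.56], [-1.23, 4.37], [0.02, 3.11], [-2.88, 2.88]. Speed limits (rad/s): [2.39, 2.39, 3.01, 3.14, 3.14, 3.14].

INTERFACE

Orientations are given as a unit quaternion [w, x, y, z].
In Python, from rig import telemetry, optics, ctrl gives the robot as it stands.
- The arm moves only by the tool servo_tool, never from a script. Its argument "deltas" is a list of rows, each a list of 3 entries, a list of its own where there are three numbers: the shift along the tool's x, y, z in units of 20 cm (1.0 is 20 cm), then the turn, a rotation vector about the tool's x, y, z in units of 90 degrees (1.0 is 90 degrees), then the opening, from 0 (shut) to 1 (fully open). A call has 1 to 8 rows; each row shifts and turns the commanded pose from where the row before left it, along the tool's axes as they then stand; what a row does not reach is not made up. A row lasts 1/10 s, in which the tool goes at most 50 mm and 8.59 degrees, less where a joint would pass 70% of its speed; a pose out of reach is approached as far as the arm can. A call with a number of a shift or a turn outside -1 to 1 is refused whole. A call with a gripper value outside its range is refused whole. The fingers move at their own pace and stop on an object; "squeeze" is the grip in N (left out, the last holds). Time passes only in rows, so rows that do not move let the fingers close. It gives the time, the measured TCP pose, the force, the opening and the grip force at its end, in the units of the state.
- telemetry.sense(): the state, without advancing time (a new reading comes with each control period).
- optics.capture(name): name is "scene" or "top" or "wrist"; returns the picture (400x640x3 uint8, blue, green, red); there is no depth.
- optics.camera_model(name): a dict with "vfov" (degrees; the focal length in pixels is half the picture's height over the tangent of half this angle, whatever the lens; pixels are square), "cx", "cy" (the principal point, pixels), "R" (3x3) and "t" (3): a world point X has camera coordinates R X + t; the wrist camera has in their place "mount" (4x4, takes a point from camera to tool coordinates, whose origin is the TCP and whose axes are the flange's). Camera axes: x right, y down, z forward; pixel columns grow to the right and rows downward; lengths in mm; the calibration is good to about 2 mm. A picture is of the moment at which its call begins: read the wrist's pose just before it. camera_model takes no time and is no camera call.
- ctrl.finish_job(): hands the job in; it is judged then, once.
The state is a dict: "time_s": time; "joints": joint angles; "dq": joint speeds; "tau": joint torques, N m; "eef_pos": TCP position; "ee_rot": TCP orientation; "force": force on the tool from outside, world axes, zero at the start; "wrist_torque": the same for the moment, N m; "grip_width": opening from 0.0 (shut) to 1.0 (fully open); "grip_force": force on a finger pad.
Only numpy, scipy, OpenCV 4.12 (cv2) and the standard library are available. Lean on these libraries where they do the work, as an engineer would, in place of code of your own. Each camera call takes 0.05 s, during which the arm holds its last target. There are 200 camera calls.

## Working session

There is one attempt and no reset: what is moved stays moved. The work goes in short steps, Python scripts to look and compute and a tool call to move; the robot and the scene stay as the last step left them, time stands still between calls to the robot, and variables do not carry over. Pictures are saved under pics/ and viewed, at most 10 in all, crops included, and the job is handed in when it is done.

Besides the shell and the picture viewer there is one more tool, called after "Request:" by a JSON object that holds its "fn" and its "kwargs". servo_tool: Moves the arm, as the interface text tells. Its arguments: {"type":"object","properties":{"deltas":{"type":"array"},"squeeze":{"type":"number"}},"required":["deltas"]}

```bash
mkdir -p pics; python3 - <<'E'
from rig import telemetry, optics
import cv2
for n in ("top","scene"):
    cv2.imwrite(f"pics/{n}0.png",optics.capture(n)); m=optics.camera_model(n); print(n,m)
s=telemetry.sense(); print(s["time_s"],s["eef_pos"],s["ee_rot"],s["grip_width"])
E
```

```text
top {'vfov': 57.172210758680734, 'cx': 317.8514645639635, 'cy': 202.43524013651344, 'R': array([[-0.00107654, -0.99979729, -0.02010532],
       [-0.99763304,  0.00245611, -0.06871895],
       [ 0.0687544 ,  0.01998375, -0.99743345]]), 't': array([-24.18826523, 513.60221269, 872.47917613])}
scene {'vfov': 43.232335684128174, 'cx': 327.11829758437267, 'cy': 200.2432428222678, 'R': array([[ 0.96553054, -0.25940462, -0.02144796],
       [-0.15325451, -0.49995252, -0.8523852 ],
       [ 0.21038969,  0.82629094, -0.52247436]]), 't': array([-503.44705654,  106.11570289,  854.40505195])}
0.1 [ 150.48385643 -502.72003839  230.77638123] [-5.99041822e-04  9.89450724e-01  1.44868570e-01  5.09203978e-05] 1.0031977345689582
```

View pics/top0.png

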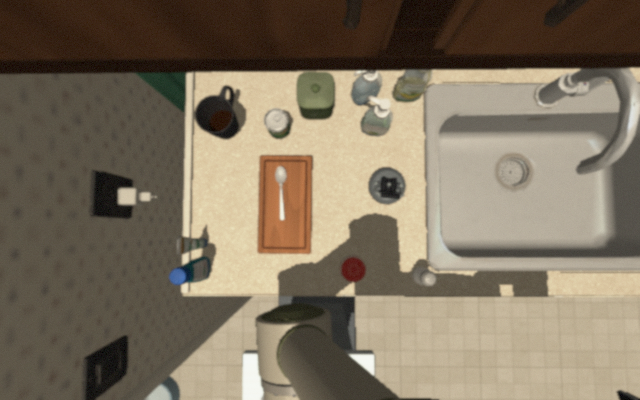

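View pics/scene0.png

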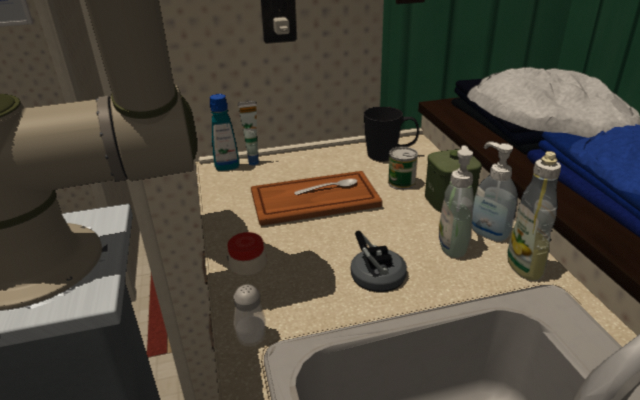

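The top view shows the board with corners near (262,155), (313,156), (311,253) and (258,252). The sharpener foot is at (387,186), the egg timer at (353,270) and the salt shaker at (426,277). I'll zoom in next.

```bash
cat > h.py <<'E'
import numpy as np, cv2
from rig import telemetry, optics
def ray(cam,u,v,z):
    m=optics.camera_model(cam); f=200/np.tan(np.radians(m["vfov"]/2))
    R=np.array(m["R"]);t=np.array(m["t"]); c=-R.T@t
    d=R.T@np.array([(u-m["cx"])/f,(v-m["cy"])/f,1]); return c+d*(z-c[2])/d[2]
E
python3 - <<'E'
from h import *
im=cv2.imread("pics/top0.png")
cv2.imwrite("pics/top0c.png",cv2.resize(im[140:290,250:450],None,fx=4,fy=4,interpolation=cv2.INTER_CUBIC))
for n,u,v,z in [("bTL",262,155,20),("bTR",313,156,20),("bBR",311,253,20),("bBL",258,252,20),("foot",387,186,18),("egg",353,270,40),("salt",426,277,85)]: print(n,ray("top",u,v,z).round(0))
E
```

```text
bTL [630. 111.  20.]
bTR [627. -13.  20.]
bBR [392.  -9.  20.]
bBL [394. 119.  20.]
foot [ 553. -193.   18.]
egg [ 354. -107.   40.]
salt [ 344. -264.   85.]
```

View pics/top0c.png

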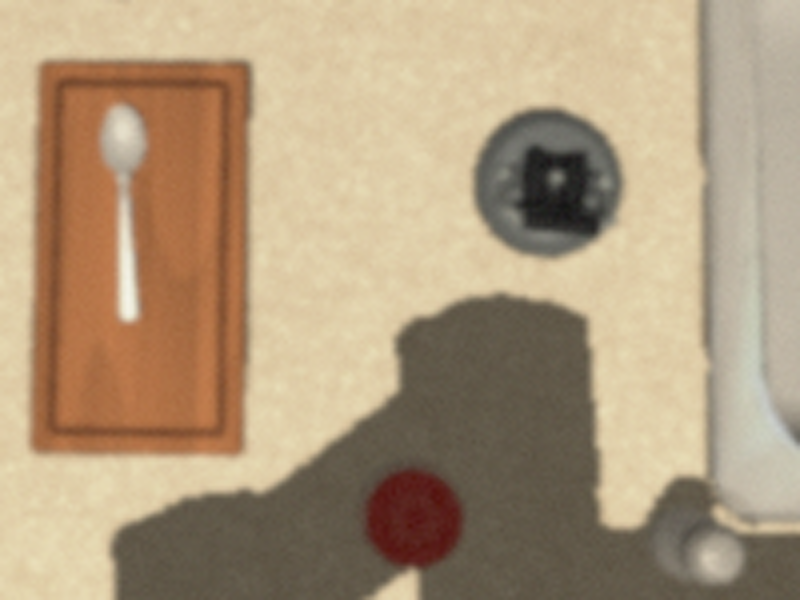

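Request:
{"fn": "servo_tool", "kwargs": {"deltas": [[[0,0,0],[0,0,-0.09],1],[[0,0,0],[0,0,-0.09],1],[[0,0,0],[0,0,-0.09],1],[[0,0,0],[0,0,-0.09],1],[[0,0,0],[0,0,-0.09],1],[[0,0,0],[0,0,-0.09],1],[[0,0,0],[0,0,-0.09],1],[[0,0,0],[0,0,-0.09],1]]}}

```text
time_s: 0.9
eef_pos: [150.5, -502.8, 231.0]
ee_rot: [-0.0, 0.756, 0.655, 0.0]
force: [-0.5, -0.6, 0.9]
grip_width: 0.997
grip_force: 0.0
```

Request:
{"fn": "servo_tool", "kwargs": {"deltas": [[[0,0,0],[0,0,-0.09],0.47],[[0.1,0.2,0],[0,0,0],0.47],[[0.14,0.2,0],[0,0,0],0.47],[[0.14,0.2,0],[0,0,0],0.47],[[0.14,0.2,0],[0,0,0],0.47],[[0.14,0.2,0],[0,0,0],0.47],[[0.14,0.2,0],[0,0,0],0.47],[[0.14,0.1,0],[0,0,0],0.47]]}}

```text
time_s: 1.7
eef_pos: [414.1, -315.2, 230.9]
ee_rot: [-0.0, 0.709, 0.705, 0.0]
force: [0.3, -0.2, -1.1]
grip_width: 0.466
grip_force: 0.0
```

Request:
{"fn": "servo_tool", "kwargs": {"deltas": [[[0.1,0.1,0],[0,0,0],0.47],[[0,0,0],[0,0,0],0.47],[[0,0,0],[0,0,0],0.47]]}}

```text
time_s: 2.0
eef_pos: [432.1, -297.0, 231.0]
ee_rot: [-0.0, 0.709, 0.705, -0.0]
force: [0.2, 0.0, 0.8]
grip_width: 0.471
grip_force: 0.0
```

```bash
python3 - <<'E'
from h import *
print(optics.camera_model("wrist"))
s=telemetry.sense(); print(s["eef_pos"],s["ee_rot"],s["grip_width"],s["joints"])
cv2.imwrite("pics/w1.png",optics.capture("wrist"))
E
```

```text
{'vfov': 60.375457611728194, 'cx': 318.5393904887595, 'cy': 196.18371572672686, 'mount': array([[-5.03703193e-04, -9.53432227e-01, -3.01606920e-01,
         7.64442092e+01],
       [ 9.99999871e-01, -4.58456402e-04, -2.20804018e-04,
        -1.15124221e+00],
       [ 7.22480431e-05, -3.01606992e-01,  9.53432335e-01,
        -1.43419610e+02],
       [ 0.00000000e+00,  0.00000000e+00,  0.00000000e+00,
         1.00000000e+00]])}
[ 432.05945667 -296.97383401  231.01507381] [-3.08611878e-04  7.09429066e-01  7.04776766e-01 -1.23358694e-04] 0.4710539690261364 [-8.25736525e-01  3.11872314e-01  1.49983648e+00 -2.77380568e-04
  1.33049153e+00 -8.19091069e-01]
```

View pics/w1.png

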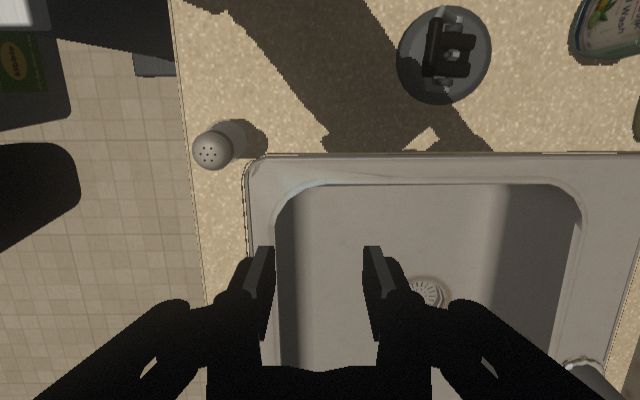

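The wrist view shows the foot at about (444,55). The lever bar runs from (437,20) to (429,76), and the sink rim edge is at row 155.

```bash
cat >> h.py <<'E'
from scipy.spatial.transform import Rotation as Ro
def wray(u,v,z,p,q):
    m=optics.camera_model("wrist"); f=200/np.tan(np.radians(m["vfov"]/2)); M=np.array(m["mount"])
    T=np.eye(4); T[:3,:3]=Ro.from_quat(q,scalar_first=True).as_matrix(); T[:3,3]=p; W=T@M
    d=W[:3,:3]@np.array([(u-m["cx"])/f,(v-m["cy"])/f,1]); c=W[:3,3]; return c+d*(z-c[2])/d[2]
E
python3 - <<'E'
from h import *
s=telemetry.sense();p,q=s["eef_pos"],s["ee_rot"]
for n,u,v,z in [("footL",396,55,15),("footR",492,55,15),("footTop",445,4,15),("footBot",445,105,8),("bar1",437,20,71),("bar2",429,76,71),("sink",445,155,0),("sink0",445,185,0)]: print(n,wray(u,v,z,p,q).round(1))
print(ray("top",391,195.5,73),ray("top",387,185.5,15),ray("top",314,185,0))
E
```

```text
footL [ 506.4 -191.6   15. ]
footR [ 599.5 -192.4   15. ]
footTop [ 549.4 -147.9   15. ]
footBot [ 561.2 -239.4    8. ]
bar1 [ 525.8 -170.6   71. ]
bar2 [ 523.2 -212.7   71. ]
sink [ 569.5 -293.1    0. ]
sink0 [ 573.1 -327.4    0. ]
[ 525.07630439 -192.05904421   73.        ] [ 554.5569992  -193.13522084   15.        ] [558.13932596 -15.23747782   0.        ]
```

Request:
{"fn": "servo_tool", "kwargs": {"deltas": [[[0.03,0.15,0],[0,0,0],0.47],[[0.05,0.2,0],[0,0,0],0.47],[[0.05,0.2,0],[0,0,0],0.47],[[0.05,0.06,0.15],[0,0,0],0.47],[[0,0,0.2],[0,0,0],0.47],[[0,0,0.2],[0,0,0],0.47],[[0,0,0.2],[0,0,0],0.47],[[0,0,0],[0,0,0],0.47]]}}

```text
time_s: 2.85
eef_pos: [551.3, -261.6, 76.2]
ee_rot: [-0.005, 0.71, 0.704, -0.001]
force: [-0.2, 0.5, 0.2]
grip_width: 0.47
grip_force: 0.0
```

Request:
{"fn": "servo_tool", "kwargs": {"deltas": [[[0,0,0.15],[0,0,0],0.47],[[0,0,0.12],[0,0,0],0.47],[[0,0,0.065],[0,0,0],0.47],[[0,0,0],[0,0,0],0.47]]}}

```text
time_s: 3.25
eef_pos: [554.0, -262.6, 14.3]
ee_rot: [-0.0, 0.71, 0.704, -0.0]
force: [-0.3, -0.1, 0.1]
grip_width: 0.468
grip_force: 0.0
```

Request:
{"fn": "servo_tool", "kwargs": {"deltas": [[[0,0,0],[0,0.083,0],0.47],[[0,0,0],[0,0.083,0],0.47],[[0,0,0],[0,0,0],0.47],[[0.01,0,0.037],[0,0,0],0.47],[[0,0,0],[0,0,0],0.47],[[0,0,0],[0,0,0],0.47]]}}

```text
time_s: 3.85
eef_pos: [554.6, -257.2, 8.0]
ee_rot: [-0.091, 0.703, 0.699, 0.092]
force: [-0.2, -0.4, -0.3]
grip_width: 0.474
grip_force: 0.0
```

```bash
python3 - <<'E'
from h import *
a=optics.capture("wrist"); b=optics.capture("scene")[200:320,300:460]
cv2.imwrite("pics/w2.png",np.hstack([cv2.resize(a,(400,250)),cv2.resize(b,(333,250))]))
s=telemetry.sense(); print(s["eef_pos"],Ro.from_quat(s["ee_rot"],scalar_first=True).as_matrix().round(3))
E
```

```text
[ 554.6620826  -257.66056397    8.07378259] [[ 0.006  1.     0.002]
 [ 0.966 -0.007  0.257]
 [ 0.257  0.    -0.966]]
```

View pics/w2.png

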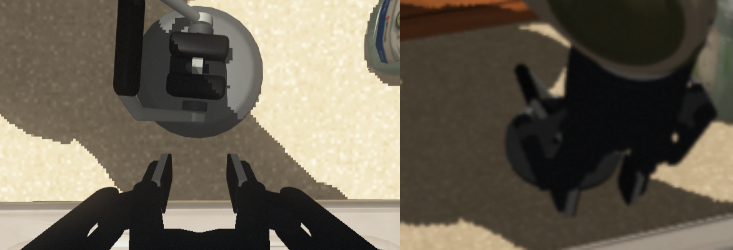

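The fingers straddle the foot, centred and low, with about 14 mm still to go before contact. I'll push in +Y.

Request:
{"fn": "servo_tool", "kwargs": {"deltas": [[[0.048,0,0.013],[0,0,0],0.47],[[0.03,0,0.008],[0,0,0],0.47],[[0.04,0,0.0107],[0,0,0],0.47],[[0.04,0,0.0107],[0,0,0],0.47],[[0.04,0,0.0107],[0,0,0],0.47],[[0.04,0,0.0107],[0,0,0],0.47],[[0.04,0,0.0107],[0,0,0],0.47],[[0.04,0,0.0107],[0,0,0],0.47]]}}

```text
time_s: 4.75
eef_pos: [555.0, -191.9, 7.7]
ee_rot: [-0.091, 0.704, 0.698, 0.092]
force: [-0.6, -4.8, -0.0]
grip_width: 0.467
grip_force: 2.4
```

Request:
{"fn": "servo_tool", "kwargs": {"deltas": [[[0.04,0,0.0107],[0,0,0],0.47],[[0.04,0,0.0107],[0,0,0],0.47],[[0.04,0,0.0107],[0,0,0],0.47],[[0.04,0,0.0107],[0,0,0],0.47],[[0.04,0,0.0107],[0,0,0],0.47],[[0.02,0,0.0053],[0,0,0],0.47],[[0,0,0],[0,0,0],0.47]]}}

```text
time_s: 5.45
eef_pos: [555.2, -145.9, 7.7]
ee_rot: [-0.092, 0.704, 0.699, 0.092]
force: [0.5, -0.6, 0.7]
grip_width: 0.467
grip_force: 0.4
```

```bash
python3 - <<'E'
from h import *
a=optics.capture("top")[140:290,250:450]; b=optics.capture("scene")[150:300,240:460]; c=optics.capture("wrist")
cv2.imwrite("pics/t3.png",np.vstack([np.hstack([cv2.resize(a,(400,300)),cv2.resize(b,(400,273))[:,:] if 0 else cv2.resize(b,(400,300))]),cv2.copyMakeBorder(cv2.resize(c,(480,300)),0,0,0,320,0)]))
s=telemetry.sense(); print(s["eef_pos"],s["force"])
E
```

```text
[ 555.04098924 -146.31753975    7.45485665] [ 0.04911369  0.32444449 -0.14457203]
```

View pics/t3.png

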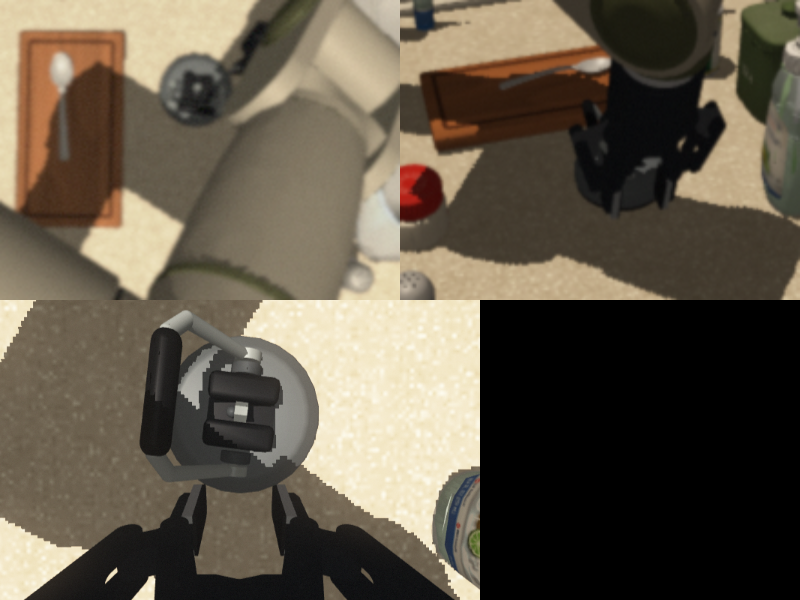

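The foot centre is now near (347,185) in the top view, so about 40 mm of gap to the board remains. The foot sits well in the cradle.

Request:
{"fn": "servo_tool", "kwargs": {"deltas": [[[0.03,0,0.008],[0,0,0],0.47],[[0.03,0,0.008],[0,0,0],0.47],[[0.03,0,0.008],[0,0,0],0.47],[[0.03,0,0.008],[0,0,0],0.47],[[0.02,0,0.0053],[0,0,0],0.47],[[0.01,0,0.0027],[0,0,0],0.47],[[0.01,0,0.0027],[0,0,0],0.47],[[0.01,0,0.0027],[0,0,0],0.47]]}}

```text
time_s: 6.4
eef_pos: [555.5, -111.6, 7.5]
ee_rot: [-0.092, 0.704, 0.698, 0.092]
force: [1.6, -3.3, -2.3]
grip_width: 0.468
grip_force: 2.0
```

Request:
{"fn": "servo_tool", "kwargs": {"deltas": [[[0.01,0,0.0027],[0,0,0],0.47],[[0.01,0,0.0027],[0,0,0],0.47]]}}

```text
time_s: 6.6
eef_pos: [555.5, -107.4, 7.5]
ee_rot: [-0.092, 0.704, 0.698, 0.092]
force: [-0.1, -4.5, -0.7]
grip_width: 0.472
grip_force: 2.0
```

```bash
python3 - <<'E'
from h import *
a=optics.capture("top")[140:290,250:450]; c=optics.capture("wrist")
cv2.imwrite("pics/t4.png",np.hstack([cv2.resize(a,(400,300)),cv2.resize(c,(400,250))[:,:]] if 0 else [cv2.resize(a,(400,300)),cv2.resize(c,(400,300))]))
s=telemetry.sense(); print(s["eef_pos"],s["force"])
print(ray("top",311.5,184,20))
E
```

```text
[ 555.53844944 -107.14970125    7.54582487] [-0.05463246 -3.29776068 -0.98248725]
[558.26339364  -9.77976743  20.        ]
```

View pics/t4.png

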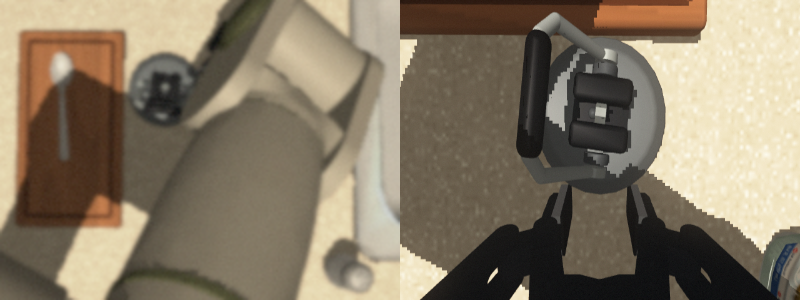

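A gap of a few millimetres to the board is still visible. I'll keep going in 2 mm rows until the force rises.

Request:
{"fn": "servo_tool", "kwargs": {"deltas": [[[0.01,0,0.0027],[0,0,0],0.47],[[0.01,0,0.0027],[0,0,0],0.47]]}}

```text
time_s: 6.9
eef_pos: [555.6, -103.3, 7.5]
ee_rot: [-0.092, 0.704, 0.698, 0.092]
force: [-1.0, -3.9, -0.9]
grip_width: 0.468
grip_force: 2.0
```

Request:
{"fn": "servo_tool", "kwargs": {"deltas": [[[0.01,0,0.0027],[0,0,0],0.47]]}}

```text
time_s: 7.0
eef_pos: [555.7, -101.9, 7.5]
ee_rot: [-0.091, 0.704, 0.699, 0.092]
force: [-1.4, -13.8, -1.3]
grip_width: 0.468
grip_force: 6.4
```

Request:
{"fn": "servo_tool", "kwargs": {"deltas": [[[0.005,0,0.0013],[0,0,0],0.47]]}}

```text
time_s: 7.1
eef_pos: [555.8, -101.8, 7.6]
ee_rot: [-0.09, 0.704, 0.699, 0.091]
force: [-2.5, -16.1, -3.1]
grip_width: 0.469
grip_force: 7.1
```

Request:
{"fn": "servo_tool", "kwargs": {"deltas": [[[0.005,0,0.0013],[0,0,0],0.47]]}}

```text
time_s: 7.2
eef_pos: [555.9, -101.6, 7.6]
ee_rot: [-0.089, 0.704, 0.699, 0.091]
force: [-3.4, -20.3, -2.6]
grip_width: 0.47
grip_force: 9.0
```

The force rose to 20 N, so the foot is against the board. I'll dwell briefly, back off, lift, remove the tilt and close the fingers.

Request:
{"fn": "servo_tool", "kwargs": {"deltas": [[[0,0,0],[0,0,0],0.47],[[0,0,0],[0,0,0],0.47],[[0,0,0],[0,0,0],0.47],[[-0.02,0,-0.0053],[0,0,0],0.47],[[-0.05,0,-0.0133],[0,0,0],0.47],[[-0.12,0,-0.032],[0,0,0],0.47],[[0,0,0],[0,0,0],0.47]]}}

```text
time_s: 7.9
eef_pos: [555.4, -140.5, 7.6]
ee_rot: [-0.091, 0.704, 0.698, 0.093]
force: [-0.4, -0.2, 0.3]
grip_width: 0.47
grip_force: 0.0
```

Request:
{"fn": "servo_tool", "kwargs": {"deltas": [[[0.04,0,-0.15],[0,0,0],0.47],[[0.05,0,-0.19],[0,0,0],0.3],[[0.05,0,-0.19],[0,0,0],0],[[0.05,0,-0.19],[0,0,0],0],[[0,0,0],[0,-0.083,0],0],[[0,0,0],[0,-0.083,0],0],[[0,-0.2,0],[0,0,0],0],[[0,-0.2,0],[0,0,0],0]]}}

```text
time_s: 8.7
eef_pos: [474.2, -136.6, 156.1]
ee_rot: [-0.001, 0.709, 0.705, 0.0]
force: [-0.7, -0.5, 0.6]
grip_width: -0.001
grip_force: 0.0
```

Request:
{"fn": "servo_tool", "kwargs": {"deltas": [[[0,-0.2,0],[0,0,0],0],[[0,0,0],[0,0,0],0],[[0,0,0],[0,0,0],0]]}}

```text
time_s: 9.0
eef_pos: [435.2, -137.7, 156.8]
ee_rot: [0.0, 0.71, 0.704, 0.0]
force: [-0.1, 0.5, 0.6]
grip_width: 0.003
grip_force: 0.0
```

```bash
python3 - <<'E'
from h import *
s=telemetry.sense(); print(s["time_s"],s["eef_pos"],s["ee_rot"],s["force"],s["grip_width"])
c=optics.capture("wrist"); a=optics.capture("top")[160:220,290:370]
cv2.imwrite("pics/w5.png",np.vstack([c,cv2.copyMakeBorder(cv2.resize(a,(260,195)),0,0,0,380,0)]))
E
```

```text
9.0 [ 435.21154293 -137.73319685  156.82169226] [8.69352089e-05 7.10007303e-01 7.04194229e-01 3.30184384e-04] [-0.12563308  0.47007187  0.63951727] 0.003168717864593687
```

View pics/w5.png

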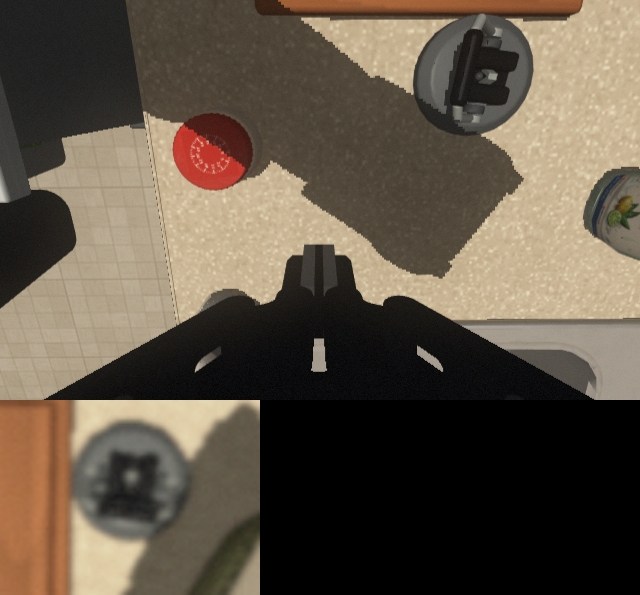

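The wrist view shows the foot against the board edge at about (475,15), with the lever still released and its bar running from (478,32) to (457,105).

```bash
python3 - <<'E'
from h import *
s=telemetry.sense();p,q=s["eef_pos"],s["ee_rot"]
for n,u,v,z in [("footL",414,75,15),("footR",533,70,15),("footTop",475,14,18),("footBot",475,135,8),("bar1",477,33,71),("bar2",458,104,71),("board",475,13,20)]: print(n,wray(u,v,z,p,q).round(1))
print(ray("top",290+132/3.25,160+80/3.25,15),ray("top",290+72/3.25,160+80/3.25,20))
E
```

```text
footL [510.4 -52.9  15. ]
footR [602.9 -49.9  15. ]
footTop [551.3 -10.9  18. ]
footBot [ 567.3 -100.9    8. ]
bar1 [532.1 -30.8  71. ]
bar2 [525.3 -72.5  71. ]
board [550.4 -10.6  20. ]
[557.19049476 -56.21484334  15.        ] [556.75595388 -11.36730565  20.        ]
```

Request:
{"fn": "servo_tool", "kwargs": {"deltas": [[[0.14,0.08,0],[0,0,0],0],[[0.14,0.08,0],[0,0,0],0],[[0.14,0.08,0.05],[0,0,0],0],[[0,0,0.15],[0,0,0],0],[[0,0,0.15],[0,0,0],0],[[0,0,0.12],[0,0,0],0],[[0,0,0],[0,0,0],0],[[0,0,0],[0,0,0],0]]}}

```text
time_s: 9.9
eef_pos: [484.7, -54.3, 62.8]
ee_rot: [-0.0, 0.71, 0.705, 0.0]
force: [1.3, -0.1, 0.1]
grip_width: 0.002
grip_force: 0.0
```

Request:
{"fn": "servo_tool", "kwargs": {"deltas": [[[0,0.05,0],[0,0,0],0],[[0,0.04,0],[0,0,0],0],[[0,0.03,0],[0,0,0],0],[[0,0,0],[0,0,0],0]]}}

```text
time_s: 10.3
eef_pos: [508.6, -54.8, 63.0]
ee_rot: [0.0, 0.71, 0.705, -0.0]
force: [-2.4, 0.7, 2.3]
grip_width: -0.002
grip_force: 1.3
```

Contact at the bar, as predicted. I'll push along its arc.

Request:
{"fn": "servo_tool", "kwargs": {"deltas": [[[0,0.02,-0.012],[0,0,0],0],[[0,0.02,-0.01],[0,0,0],0],[[0,0.02,-0.008],[0,0,0],0],[[0,0.02,-0.006],[0,0,0],0],[[0,0.02,-0.005],[0,0,0],0],[[0,0.02,-0.003],[0,0,0],0]]}}

```text
time_s: 10.9
eef_pos: [532.5, -54.7, 71.4]
ee_rot: [0.0, 0.71, 0.704, 0.0]
force: [-1.7, -0.0, 1.4]
grip_width: 0.002
grip_force: 0.3
```

Request:
{"fn": "servo_tool", "kwargs": {"deltas": [[[0,0.02,0],[0,0,0],0],[[0,0.02,0],[0,0,0],0],[[0,0.02,0],[0,0,0],0]]}}

```text
time_s: 11.2
eef_pos: [544.3, -54.8, 71.1]
ee_rot: [-0.0, 0.71, 0.704, -0.0]
force: [-0.5, 0.3, 0.5]
grip_width: -0.001
grip_force: 0.0
```

The force has dropped, so the lever should have snapped over. I'll retreat and check.

Request:
{"fn": "servo_tool", "kwargs": {"deltas": [[[0,0,0],[0,0,0],0],[[0,-0.15,0],[0,0,0],0],[[0,-0.2,0],[0,0,0],0],[[0,-0.1,-0.2],[0,0,0],0],[[-0.15,0,-0.2],[0,0,0],0],[[-0.2,0,0],[0,0,0],0],[[0,0,0],[0,0,0],0],[[0,0,0],[0,0,0],0]]}}

```text
time_s: 12.0
eef_pos: [453.1, -124.4, 151.1]
ee_rot: [-0.0, 0.71, 0.704, 0.0]
force: [0.4, 0.1, 0.3]
grip_width: -0.002
grip_force: 0.0
```

```bash
python3 - <<'E'
from h import *
s=telemetry.sense(); print(s["time_s"],s["eef_pos"],s["force"])
c=optics.capture("wrist"); a=optics.capture("top")[160:220,290:370]; b=optics.capture("scene")[180:300,260:440]
cv2.imwrite("pics/w6.png",np.vstack([c,np.hstack([cv2.resize(a,(260,195)),cv2.resize(b,(380,195))])]))
E
```

```text
12.0 [ 453.11804418 -124.44427088  151.07844181] [0.37425428 0.10280205 0.25883339]
```

View pics/w6.png

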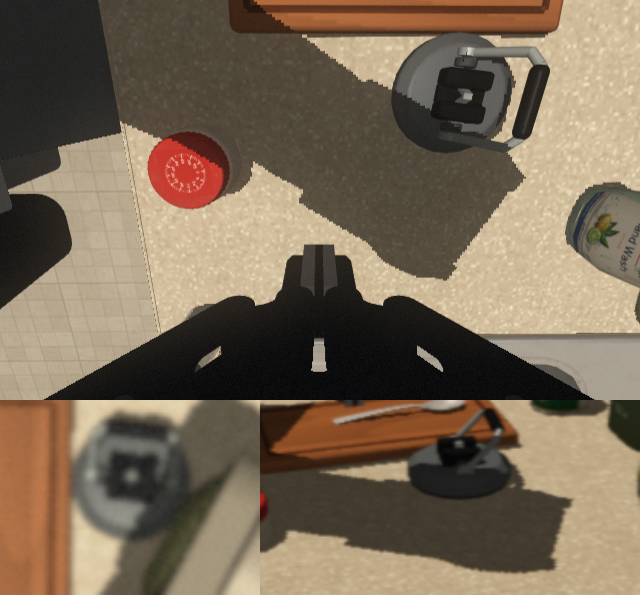

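The lever is clamped (bar at about (530,102)), the foot still touches the board edge at about (455,33), and the arm is clear.

```bash
python3 -c "
from rig import ctrl; print(ctrl.finish_job())"
```

```text
the job is handed in; nothing more can be done
None
```

The job is handed in, but no verdict came back: in the last pictures the sharpener's foot is against the board's long right side, the lever is snapped over to the clamped side, and the arm is clear of everything.

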